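Button down a sample and hold a spring probe on its mark

TASK

Turn the wooden turnbutton at the front of the test jig anticlockwise until it lies fully across the edge of the hinged frame and secures it. Then draw the pen-like metal spring probe out of its stand and hold it upright with its pin on the pencilled cross, inside the small circle, of the sample board in the frame's window, pressing gently so that the spring pin is about half-way in. Finish while still holding the probe there, so that the reading can be taken; do not lift the frame or shift the sample.

Things in the scene. Friction and masses are not known exactly. Their poses are not given: they have to be found in the camera images.
- jig: Fixed wooden jig, base 240 x 170 x 18 mm. Origin on the table; local x from front (turnbutton) to back (hinge), z up; base spans x -125..115, y -85..85 mm. Flat frame 160 x 150 x 12 mm spans x -55..105, top 51.5 mm above the table; its window, 80 mm (x) by 70 mm (y), is centred at local (25, 0). A post in front of the frame (52 x 90 mm, top 50 mm above the table) carries the turnbutton.
- turnbutton (a joint): Turn of the turnbutton, rad: 0 = along the frame's front edge (jig's y), not securing it; it grows counter-clockwise seen from above; 1.57 = straight across, its end over the frame; stops at 0 and 1.62. Starts near 0. It stays where it is left (friction about 0.04 N m).
- turnbutton_top (a point): Centre of the turnbutton's top face, on its vertical pivot, 71.5 mm above the table. Light-wood bar 76 x 16 x 18 mm tall, round ends, pivoted at its middle; underside 53.5 mm above the table, 3.5 mm over the post, 2 mm over the frame. Can be gripped across its 16 mm width from above. The point's y axis runs along the bar and turns with it.
- frame (a joint): Opening of the hinged frame, rad: 0 = lying shut (as at the start), growing as its front edge is lifted. Only its weight and the turnbutton keep it down.
- sample: Loose light-wood board 110 x 100 x 20 mm lying in the jig under the frame with some 10 mm of play; origin at the centre of its underside, 18 mm above the table, z up.
- mark (a point): Centre of the pencilled cross (26 mm arms) in a circle of 13 mm diameter on the sample's top face, 38 mm above the table, seen through the frame's window.
- stand: Fixed dark wooden block 76 x 76 x 70 mm; origin at the centre of its underside. One upright hole 21 mm wide, 68 mm deep, in the middle of its top takes the probe.
- probe: Loose spring probe like a thick metal pen, 152 mm long, about 0.13 kg, standing pin down in the stand, collar on the stand's top. Origin on its axis at the end of the extended pin (6 mm above the table in the stand); z up the axis. From the origin: pin (5 mm thick) 0-22 mm, barrel (18 mm) 22-64, collar (30 mm) 64-72, round grip (20 mm) 72-146, cap to 152.
- probe_pin (a joint): How far the sprung pin is pushed into the probe, m: 0 = fully out, 0.014 = fully in. The spring needs 2.1 N to begin and 7 N at full travel; half-way (0.007) is about 4.5 N.
- probe_tip (a point): The point of the probe's pin (moves with the pin).
Things that resemble listed ones, but are neither listed nor needed, are in the scene too. What is shaped like the probe but turquoise is not meant. There is more than one size of the sample; the job needs the larger.

How it is judged:
On the way, in this order (a step that is already met when the one before it is completed fails the run):
1. the turnbutton lies across the frame's edge while the probe still stands in its stand (value of joint turnbutton above 1.35 rad), for 0.2 s.
2. the probe is held clear above its stand (value of joint turnbutton above 1.35 rad and height (world z) of probe above 0.072 m and contact force between the fingers and probe above 1 N), for 0.1 s.
At the end, for the whole second after the job is handed in: Turnbutton past 1.35 rad, frame shut; the gripper holds the probe still and upright (within 8 degrees), clear of the jig, its pin on the sample within 6.5 mm of the cross's centre, pressed in 3 to 11.5 mm, with 1.5 to 12 N (value of joint turnbutton above 1.35 rad and value of joint frame below 0.05 rad and horizontal distance between probe_tip and mark below 0.0065 m and z of probe_tip in the frame of mark below 0.004 m and angle between probe's own z axis and vertical below 0.14 rad and value of joint probe_pin between 0.003 and 0.0115 m and contact force between probe and sample between 1.5 and 12 N and contact force between the fingers and probe above 1 N and contact force between probe and jig below 0.3 N and linear speed of probe below 0.02 m/s); the arm keeps its last pose, push and grip.
It fails at once if the frame is lifted (value of joint frame above 0.15 rad).
It fails at once if the sample is shifted by more than 12 mm (distance of sample from where it was at the start of the episode above 0.012 m).
It fails at once if the probe is jabbed or leant hard on the sample (over 20 N) (contact force between probe and sample above 20 N).
It also fails if it takes over 48 s, if anything falls off the work surface, if the arm or the gripper's body presses on something with over 40 N, if the wrist force passes 120 N, or if a joint passes its speed limit or range.

ROBOT

A 7-joint arm with a two-finger parallel gripper is mounted at the origin on a cart in front of the work surface, level with it; the furniture and walls round the work are solid. World frame = base frame: x ahead of the robot, y to its left, z up, the work surface at z = 0. Lengths are in m, angles in rad, forces in N, time in s.
With the tool pointing down it reaches from about 0.425 to 0.95 m from the base axis. Payload 4.7 kg.
Tool frame: the origin (TCP) lies between the finger pads; the fingertips stand 25 mm ahead of it and the grasp point (between the pads) lies 6 mm ahead of it; x points along the fingers, z is the direction in which the jaws open and shut, and the axes are right-handed (so a half turn about x gives the same grasp; the last joint's range is limited). The gripper opens to 85 mm and grips with 20 to 120 N. Pads are 22 mm wide; open, the fingers measure 114 mm over their backs; the gripper's body (76 mm by 85 mm) begins 54 mm behind the grasp point. The pads swing forward as they close: fully open they stand 13 mm farther back than shut.
Start: joints at [1.079, 0.469, -0.049, 1.532, 0.024, 1.141, -0.082], TCP at [0.301, -0.604, 0.256] pointing down, gripper open.
Joint ranges: [-2.59, 2.59], [-0.33, 1.99], [-1.39, 1.29], [0.1, 2.45], [-1.04, 4.18], [0.21, 1.99], [-2.66, 2.66]. Speed limits (rad/s): [2.57, 2.57, 3.14, 3.14, 3.14, 3.14, 3.14].

INTERFACE

Orientations are given as a 3x3 rotation matrix whose columns are the frame's x, y, z axes.
In Python, from rig import * gives the robot as it stands. Calls block until the motion is done:
- movep(position, orientation): joint-space move of the TCP to a pose.
- move_l(position, attitude=None, feed=0.15, until_force=None): straight line of the TCP; attitude=None keeps the orientation; feed is the mean speed in m/s. With until_force (N) it stops when the force on the tool has changed by that much, and returns True; else False.
- move_joints(angles): joint-space move.
- command_gripper(opening, newtons=None): finger opening in m; newtons is the grip in N (None keeps the last); returns when the fingers have stopped.
- sleep(seconds).
- inverse_kinematics(position, orientation): joint angles nearest the present ones, or None.
- sense(): the state.
- camera(name): name is "scene" or "top"; returns (picture, depth): 400x640x3 uint8, red, green, blue; 400x640 float32, m along the optical axis (not along the pixel's ray), 0 where there is no reading.
- camera_params(name): a dict with "K" (3x3 intrinsics, pixels), "dist" ([k1, k2, p1, p2, k3] as OpenCV has them; the pictures are not rectified), "position" and "rotation" of the camera in the world. Camera axes: x right, y down, z forward; pixel columns grow to the right and rows downward; lengths in m; the calibration is good to about 2 mm. A picture is of the moment at which its call begins. camera_params takes no time and is no camera call.
A pose or a line that the arm cannot do raises Unreachable and nothing moves.
- finish_job(): hands the job in, once; it reports no verdict.
The state is a dict: "time_s": time; "joint_pos": joint angles; "qd": joint speeds; "joint_efforts": joint torques, N m; "position": TCP position; "tcp_rot": TCP orientation; "wrist_force": force on the tool from outside, world axes, zero at the start; "ft_torque": the same for the moment, N m; "finger_gap": finger opening in m.
Only numpy, scipy, OpenCV 4.12 (cv2) and the standard library are available. Lean on these libraries where they do the work, as an engineer would, in place of code of your own. Each camera call takes 0.05 s, during which the arm holds its last target.

## Working session

There is one attempt and no reset: what is moved stays moved. The work goes in short steps, each a Python script; the robot and the scene stay as the last script left them, time stands still between calls to the robot, and variables do not carry over. Pictures are saved under pics/ and viewed, and the job is handed in when it is done.

```bash
ls; mkdir -p pics
python3 - <<'E'
from rig import *
import cv2
s=sense();print(s['time_s'],s['position'],s['finger_gap'])
for n in("scene","top"):
    p,d=camera(n);cv2.imwrite(f"pics/{n}0.png",cv2.cvtColor(p,cv2.COLOR_RGB2BGR));import numpy as np;np.save(f"{n}0.npy",d);np.save(f"{n}0p.npy",p)
    print(camera_params(n))
E
```

```text
pics
0.0 [ 0.30112241 -0.60350007  0.25526072] 0.08551964987183132
{'K': array([[468.45377878,   0.        , 323.26084108],
       [  0.        , 468.45377878, 198.35628253],
       [  0.        ,   0.        ,   1.        ]]), 'dist': array([-0.09859055,  0.        ,  0.        ,  0.        ,  0.        ]), 'position': array([0.05457545, 0.5783721 , 0.67886338]), 'rotation': array([[-0.73481633, -0.43297457,  0.52209001],
       [-0.67808928,  0.45137414, -0.58004855],
       [ 0.01548835, -0.78025279, -0.6252725 ]])}
{'K': array([[390.74609572,   0.        , 319.24609767],
       [  0.        , 390.74609572, 197.77842071],
       [  0.        ,   0.        ,   1.        ]]), 'dist': array([-0.03179807,  0.        ,  0.        ,  0.        ,  0.        ]), 'position': array([ 0.51301482, -0.00223771,  0.93333843]), 'rotation': array([[ 0.02984587, -0.99553828,  0.08951404],
       [-0.99943841, -0.02835758,  0.01785257],
       [-0.01523452, -0.08999659, -0.99582555]])}
```

View pics/scene0.png

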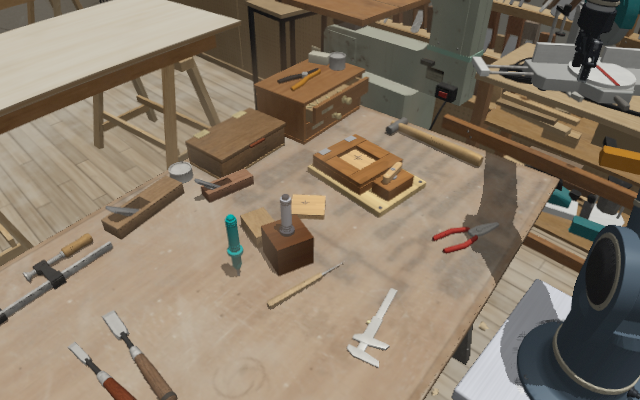

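View pics/top0.png

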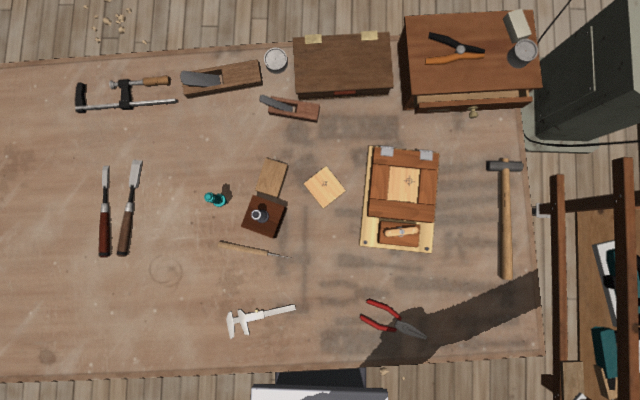

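The top view shows the jig around (400,200), the turnbutton at about (401,232), the cross at about (409,181), the metal probe in its stand at about (259,215) and the turquoise decoy at (215,200). I'll zoom in to get exact positions.

```bash
cat > h.py <<'E'
import numpy as np, cv2
def ray(cp,uv):
    uv=np.array(uv,float).reshape(-1,1,2)
    n=cv2.undistortPoints(uv,cp['K'],np.array(cp['dist'])).reshape(-1,2)
    return np.c_[n,np.ones(len(n))]@cp['rotation'].T
def onz(cp,uv,z):
    r=ray(cp,uv);c=cp['position'];return c+r*((z-c[2])/r[:,2])[:,None]
def proj(cp,P):
    R=cp['rotation'];q,_=cv2.projectPoints(np.array(P,float).reshape(-1,1,3),cv2.Rodrigues(R.T)[0],-R.T@cp['position'],cp['K'],np.array(cp['dist']));return q.reshape(-1,2)
def tri(cps,uvs):
    A=np.zeros((3,3));b=np.zeros(3);L=[]
    for cp,uv in zip(cps,uvs):
        r=ray(cp,uv)[0];r/=np.linalg.norm(r);M=np.eye(3)-np.outer(r,r);A+=M;b+=M@cp['position'];L.append((M,cp['position']))
    X=np.linalg.solve(A,b);return X,[np.linalg.norm(M@(X-c)) for M,c in L]
E
python3 - <<'E'
import numpy as np,cv2
def crop(n,x0,y0,x1,y1,k,o):
    p=np.load(n+'0p.npy')[y0:y1,x0:x1,::-1]
    return cv2.imwrite(o,cv2.resize(p,None,fx=k,fy=k,interpolation=cv2.INTER_CUBIC))
crop('top',350,140,450,260,5,'pics/tj.png')   
crop('top',190,150,300,250,5,'pics/ts.png')
crop('scene',300,125,430,215,6,'pics/sj.png')
crop('scene',215,180,335,280,5,'pics/ss.png')
E
```

```text
(no output)
```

View pics/tj.png

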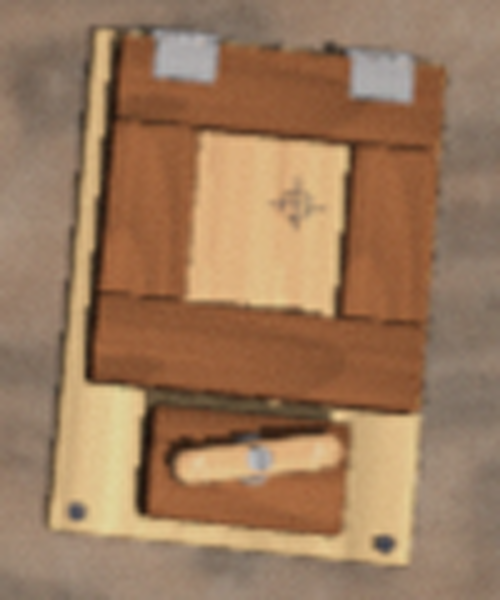

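View pics/ts.png

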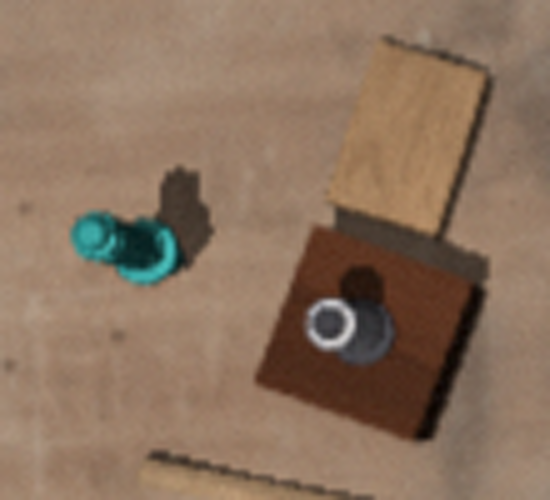

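View pics/sj.png

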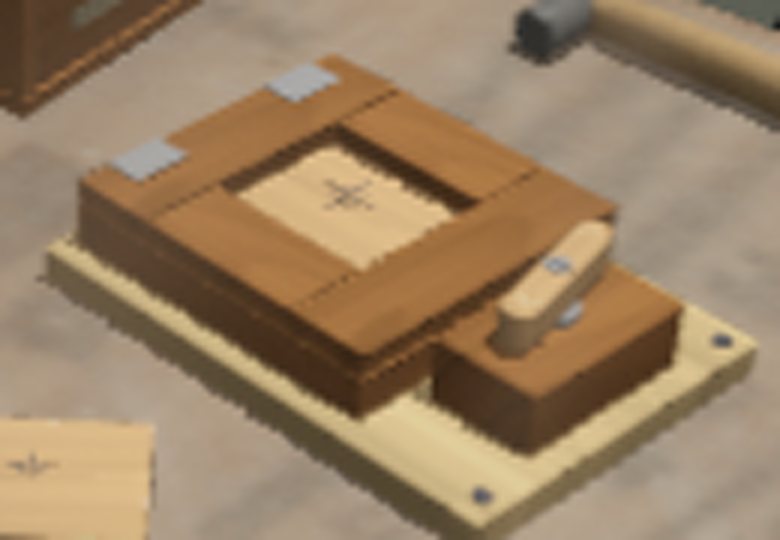

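View pics/ss.png

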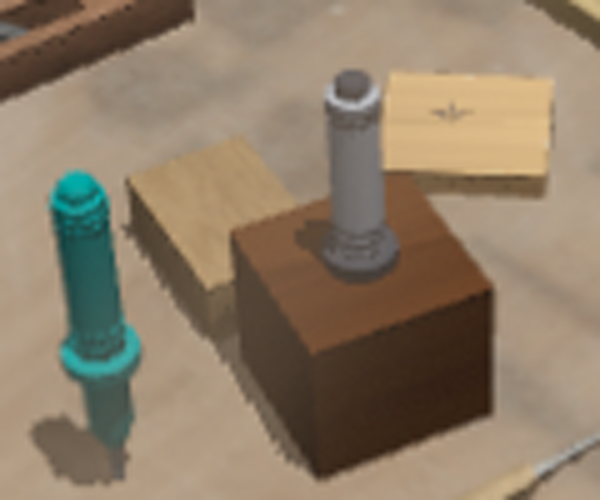

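Run:
```python
from rig import *
from h import *
np.set_printoptions(precision=4,suppress=True)
T=camera_params('top');S=camera_params('scene')
def px(x0,y0,k,l): return [(x0+(a+.5)/k-.5,y0+(b+.5)/k-.5) for a,b in l]
tj=lambda *l:px(350,140,5,l); ts=lambda *l:px(190,150,5,l); sj=lambda *l:px(300,125,6,l); ss=lambda *l:px(215,180,5,l)
print('button T',onz(T,tj((258,458)),.0725),'S',onz(S,sj((558,265)),.0725), tri([T,S],[tj((258,458))[0],sj((558,265))[0]]))
print('ends T',onz(T,tj((178,466),(340,447)),.0715))
print('mark',onz(T,tj((298,203)),.038),onz(S,sj((348,194)),.038),tri([T,S],[tj((298,203))[0],sj((348,194))[0]]))
print('base',onz(T,tj((97,28),(50,528),(408,565)),.018))
print('frame',onz(T,tj((88,380),(416,410),(444,66),(118,40)),.0515))
c=onz(T,ts((318,228),(482,283),(424,438),(258,380)),.07);print('stand',c,c.mean(0))
c=onz(S,ss((232,232),(415,178),(492,290),(315,353)),.07);print('standS',c,c.mean(0))
print('cap',onz(T,ts((331,324)),.152),onz(S,ss((353,88)),.152),'collar',onz(T,ts((362,330)),.078))
s=sense();print(s['tcp_rot'],s['wrist_force'])
```

```text
button T [[ 0.522  -0.1686  0.0725]] S [[ 0.5203 -0.1715  0.0725]] (array([ 0.5208, -0.1693,  0.0733]), [np.float64(0.001525895252169485), np.float64(0.0015258952521695081)])
ends T [[ 0.5175 -0.1338  0.0715]
 [ 0.5278 -0.2047  0.0715]]
mark [[ 0.6401 -0.1924  0.038 ]] [[ 0.6394 -0.195   0.038 ]] (array([ 0.6391, -0.1927,  0.0393]), [np.float64(0.0010572185035764856), np.float64(0.0010572185035764392)])
base [[ 0.7242 -0.1004  0.018 ]
 [ 0.4873 -0.0829  0.018 ]
 [ 0.475  -0.2493  0.018 ]]
frame [[ 0.555  -0.0957  0.0515]
 [ 0.5458 -0.2435  0.0515]
 [ 0.7033 -0.2558  0.0515]
 [ 0.7112 -0.1065  0.0515]]
stand [[0.5922 0.1605 0.07  ]
 [0.5698 0.0864 0.07  ]
 [0.5006 0.1095 0.07  ]
 [0.5239 0.1842 0.07  ]] [0.5466 0.1351 0.07  ]
standS [[0.5919 0.1598 0.07  ]
 [0.5635 0.0882 0.07  ]
 [0.4968 0.1137 0.07  ]
 [0.5205 0.1825 0.07  ]] [0.5432 0.1361 0.07  ]
cap [[0.5461 0.1381 0.152 ]] [[0.5463 0.1347 0.152 ]] collar [[0.547  0.1376 0.078 ]]
[[-0.0008  0.8948  0.4465]
 [ 0.0016  0.4465 -0.8948]
 [-1.     -0.     -0.0018]] [ 0.0321  0.0309 -0.4356]
```

Both views agree to about 2–3 mm. The turnbutton is near (0.521,-0.170), at about 0.2 rad, and the jig yaw is about -0.075. The probe is at about (0.546,0.1365) and the mark at about (0.6395,-0.1935). Next I'll grip the button and turn it.

```bash
cat >> h.py <<'E'
def Rd(t):
    x=np.array([0,0,-1.]);z=np.array([np.cos(t),np.sin(t),0]);return np.c_[x,np.cross(z,x),z]
def save(camera,n,o,x0,y0,x1,y1,k):
    p,d=camera(n);c=p[y0:y1,x0:x1,::-1];cv2.imwrite(o,cv2.resize(c,None,fx=k,fy=k,interpolation=cv2.INTER_CUBIC));np.save(o.replace('.png','.npy'),p);return p,d
E
python3 - <<'E'
from rig import *
from h import *
np.set_printoptions(precision=3,suppress=True)
P=np.array([.521,-.170,.14])
best=None
for t in (1.715-np.pi/2,1.715+np.pi/2):
    a=inverse_kinematics(P,Rd(t)); b=inverse_kinematics(P,Rd(t+1.33)); print(t,a,b)
    if a is None or b is None: continue
    m=max(abs(a[6]),abs(b[6]))
    if np.abs(a[:6]-np.array(b)[:6]).max()<.05 and (best is None or m<best[0]): best=(m,t)
print(best)
t=best[1]
movep(P,Rd(t)); command_gripper(.045,30)
print(sense()['position'])
move_l([.521,-.170,.083],feed=.1)
s=sense();print(s['position'],s['wrist_force'],s['time_s'])
save(camera,'scene','pics/b1.png',300,100,460,220,5)
E
```

```text
0.14420367320510352 [ 0.627  0.445 -0.496  1.93   0.281  0.834  0.125] [ 0.756  0.485 -0.672  1.923  0.391  0.866  1.357]
3.2857963267948964 [-0.544  0.65   1.113  1.994 -0.722  0.964 -2.059] [ 0.349  0.402 -0.14   1.946  0.076  0.798 -1.5  ]
NoneTraceback (most recent call last):
  File "<stdin>", line 12, in <module>
TypeError: 'NoneType' object is not subscriptable
```

Run:
```python
from rig import *
from h import *
np.set_printoptions(precision=3,suppress=True)
P=np.array([.521,-.170,.14])
t=1.715-np.pi/2
movep(P,Rd(t)); command_gripper(.045,30)
print(sense()['position'],sense()['joint_pos'])
move_l([.521,-.170,.083],feed=.1)
s=sense();print(s['position'],s['wrist_force'],s['time_s'])
save(camera,'scene','pics/b1.png',300,100,460,220,5)
```

```text
[ 0.521 -0.17   0.14 ] [ 0.627  0.446 -0.496  1.93   0.281  0.834  0.125]
[ 0.521 -0.17   0.083] [ 0.478  0.502 -0.403] 3.1083
```

View pics/b1.png

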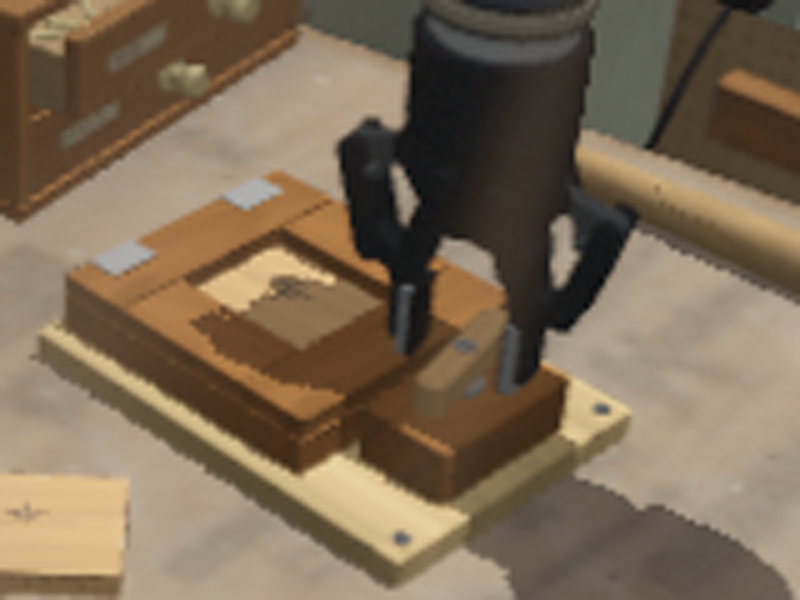

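The fingers straddle the bar, which shows at about (462,345) in the crop. Now I'll close them, turn, and release.

Run:
```python
from rig import *
from h import *
np.set_printoptions(precision=3,suppress=True)
command_gripper(0.0,30)
s=sense();print(s['finger_gap'],s['wrist_force'],s['ft_torque'])
q=np.array(s['joint_pos'])
z0=s['tcp_rot'][:,2]
for i,d in enumerate((.3,.7,1.05,1.33)):
    q2=q.copy();q2[6]+=d;move_joints(q2);s=sense()
    z=s['tcp_rot'][:,2];print(d,np.arctan2(z0[0]*z[1]-z0[1]*z[0],z0@z),s['position'],s['wrist_force'],s['ft_torque'],s['finger_gap'])
    if i==0 and (z0[0]*z[1]-z0[1]*z[0])<0: raise SystemExit('wrong way')
command_gripper(.045)
s=sense();p=np.array(s['position']);p[2]=.2;move_l(p,feed=.2)
save(camera,'scene','pics/b2.png',300,100,460,220,5)
save(camera,'top','pics/b2t.png',340,130,460,260,5);print(sense()['time_s'])
```

```text
0.01522290691042004 [-2.462 -0.083  4.572] [0.045 0.467 0.036]
0.3 0.2971664792026565 [ 0.521 -0.17   0.084] [-1.336  0.682  1.815] [0.086 0.236 0.04 ] 0.015038954038190935
0.7 0.6962719239261591 [ 0.521 -0.17   0.084] [-1.178 -0.048  2.504] [-0.013  0.344  0.001] 0.014905075292328708
1.05 1.045810352221387 [ 0.521 -0.17   0.084] [-3.018  0.23   3.226] [-0.027  0.475  0.033] 0.01528259574966954
1.33 1.325135874296616 [ 0.521 -0.17   0.084] [-2.145 -1.549  3.172] [-0.182  0.64   0.067] 0.014788614466755952
6.4083
```

View pics/b2.png

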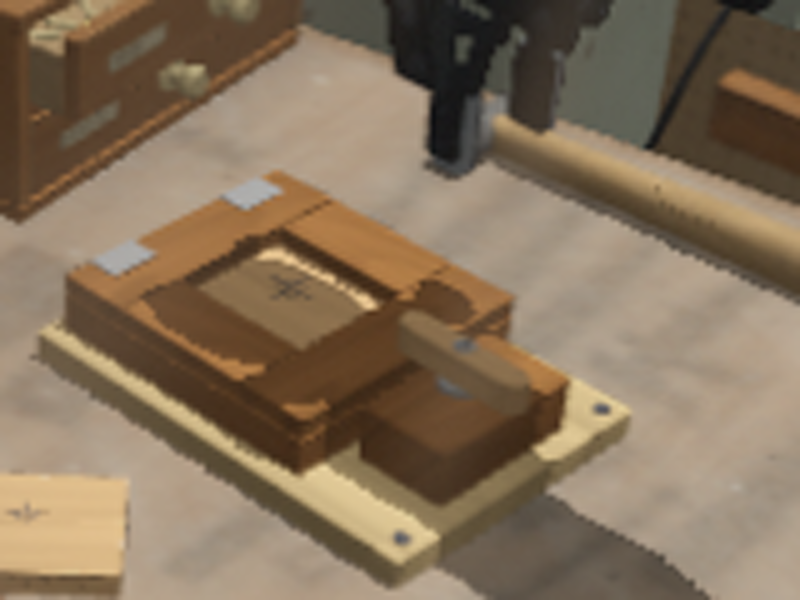

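The bar now lies across the frame edge, with its ends at about (410,320) and (525,385) in the crop. I'll measure its angle, then go to the probe.

Run:
```python
from rig import *
from h import *
np.set_printoptions(precision=3,suppress=True)
S=camera_params('scene')
e=onz(S,[(300+(a+.5)/5-.5,100+(b+.5)/5-.5) for a,b in((410,321),(520,382))],.0715);d=e[0]-e[1];print(e,'button angle approx',np.arctan2(d[1],d[0])-(-.075)+np.pi/2, np.linalg.norm(d))
command_gripper(.06,60)
P=np.array([.5463,.1365,.24])
C=[]
for t in np.arange(-np.pi,np.pi,.26):
    q=inverse_kinematics(P,Rd(t)); q2=inverse_kinematics([.6395,-.1935,.2],Rd(t))
    if q is not None and q2 is not None: C.append((np.abs(np.array(q)-sense()['joint_pos']).max()+abs(q[6]),t,q))
C.sort(key=lambda c:c[0]);print(C[0])
movep(P,Rd(C[0][1]))
save(camera,'scene','pics/p1.png',200,100,360,280,4)
save(camera,'top','pics/p1t.png',340,130,460,260,5)
print(sense()['position'],sense()['time_s'])
```

```text
[[ 0.551 -0.171  0.072]
 [ 0.487 -0.167  0.072]] button angle approx 1.5830606484218614 0.0644771467443034
(np.float64(1.5020122594613536), np.float64(0.4984073464102039), array([ 0.043,  0.34 , -0.457,  1.803,  0.171,  1.038,  0.02 ]))
[0.547 0.135 0.24 ] 8.1417
```

View pics/p1.png

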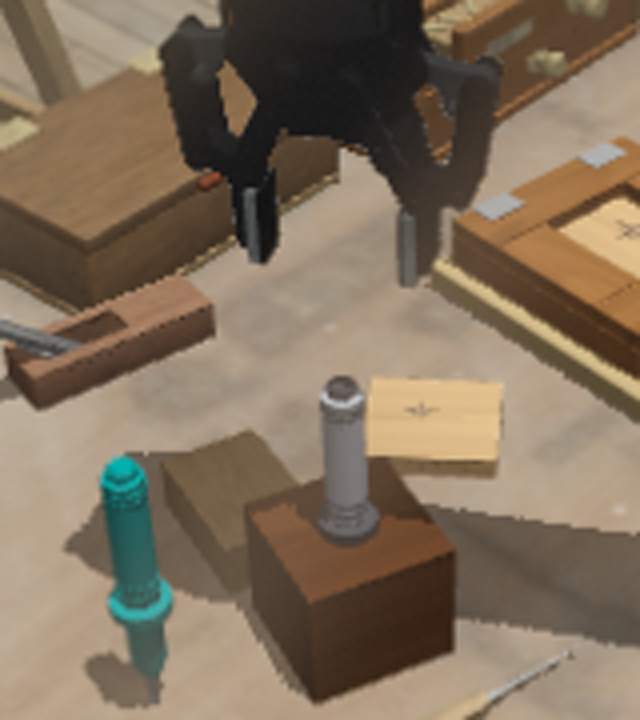

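View pics/p1t.png

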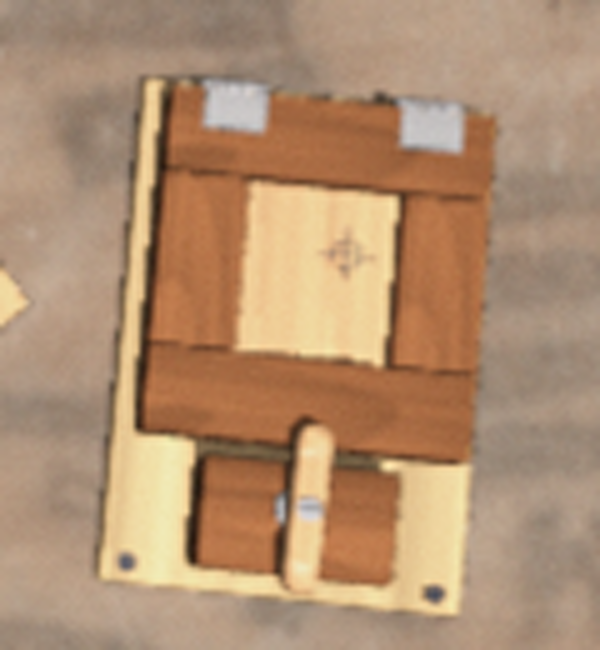

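The top view shows the bar straight across at (310,510), and the cross hasn't moved. Next I'll grasp the probe and lift it.

Run:
```python
from rig import *
from h import *
np.set_printoptions(precision=4,suppress=True)
print(move_l([.5463,.1365,.126],feed=.1,until_force=8))
print(sense()['position'],sense()['wrist_force'])
command_gripper(0,70);sleep(.2)
s=sense();print(s['position'],s['finger_gap'],s['wrist_force'])
print(move_l([.5463,.1365,.246],feed=.1)); sleep(.4)
s=sense();print(s['position'],s['finger_gap'],s['wrist_force'],s['time_s'],s['tcp_rot'][:,0])
save(camera,'scene','pics/p2.png',200,100,360,280,4)
```

```text
False
[0.5468 0.1367 0.1267] [ 0.0539  0.0714 -0.139 ]
[0.5465 0.1365 0.1265] 0.018300121806341434 [-1.1215 -0.3435  6.1149]
False
[0.5463 0.1365 0.2459] 0.01832274259321295 [-0.1858 -0.3477 -0.8896] 11.8333 [-0.0003 -0.0001 -1.    ]
```

View pics/p2.png

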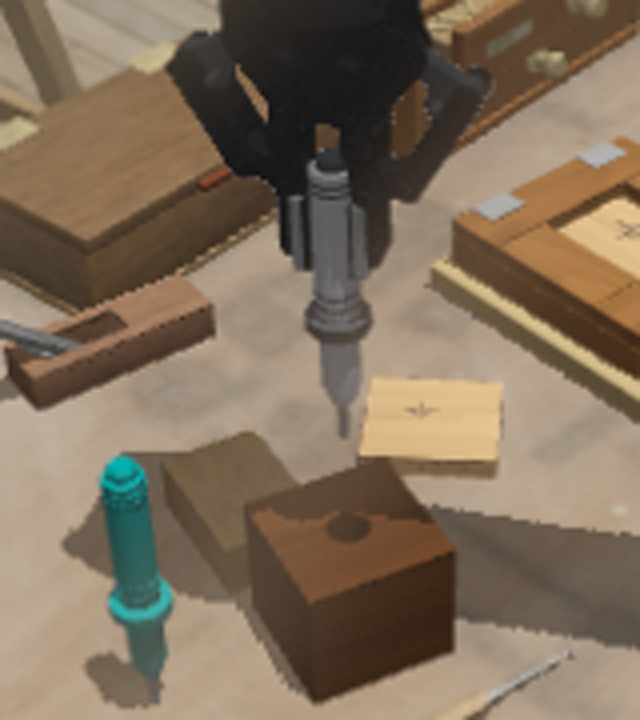

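The probe hangs from the fingers with its pin tip at about (345,437) in the crop. I'll compare that with the expected tip position, then hover over the mark.

Run:
```python
from rig import *
from h import *
np.set_printoptions(precision=4,suppress=True)
S=camera_params('scene')
print('tip exp',(proj(S,[.5463,.1365,.1255])[0]-[200,100]+.5)*4,'cap exp',(proj(S,[.5463,.1365,.2775])[0]-[200,100]+.5)*4)
R=sense()['tcp_rot']
movep([.6395,-.1935,.21],R)
move_l([.6395,-.1935,.175],feed=.1); sleep(.3)
s=sense();print(s['position'],s['wrist_force'],s['time_s'])
save(camera,'scene','pics/p3.png',310,100,430,200,6)
off=s['position'][2]-.1203
for z in (off,off+.072,off+.152): print((proj(S,[s['position'][0],s['position'][1],z])[0]-[310,100]+.5)*6)
print('mark',(proj(S,[.6395,-.1935,.038])[0]-[310,100]+.5)*6)
```

```text
tip exp [341.8738 437.733 ] cap exp [328.8777 152.7422]
[ 0.6398 -0.1936  0.1757] [-0.528  -0.0722 -1.2458] 13.9833
[288.1834 310.0169]
[299.1456 155.4817]
[312.1984 -30.676 ]
mark [286.1008 345.8952]
```

View pics/p3.png

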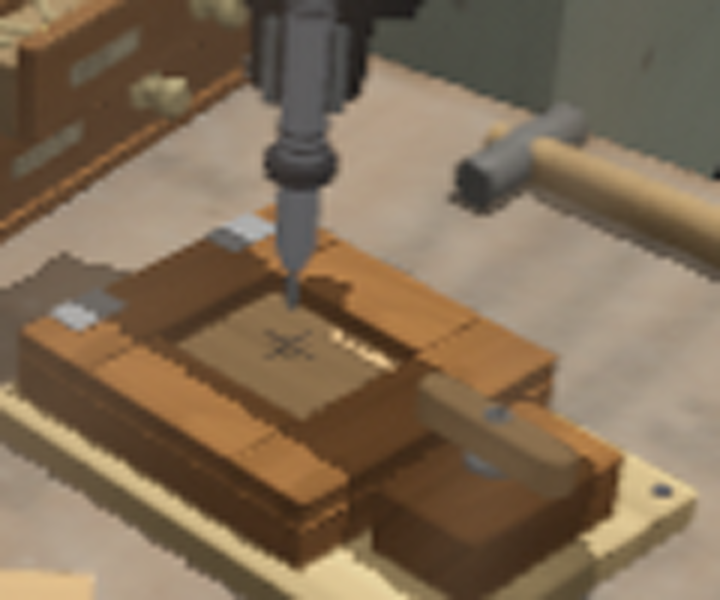

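The tip at (292,305) lines up above the cross at (289,345), within about 1 mm of what I expected. I'll descend slowly and log the force as I go.

Run:
```python
from rig import *
from h import *
np.set_printoptions(precision=4,suppress=True)
S=camera_params('scene')
sleep(.3);f0=sense()['wrist_force'][2];print(f0)
for z,f in((.164,.04),(.160,.01),(.157,.01),(.155,.01),(.153,.01),(.1515,.01)):
    h=move_l([.6395,-.1935,z],feed=f,until_force=9);sleep(.25)
    s=sense();print(z,h,s['position'],s['wrist_force']-[0,0,f0],s['finger_gap'])
    if h or s['wrist_force'][2]-f0>6: break
print(sense()['time_s'])
save(camera,'scene','pics/p4.png',310,100,430,200,6)
```

```text
-0.5499666406177902
0.164 False [ 0.6396 -0.1935  0.1642] [ 0.4975  0.1529 -0.3694] 0.017962256576405548
0.16 False [ 0.6395 -0.1935  0.1601] [ 0.2988  0.2849 -0.3738] 0.01896894694778201
0.157 False [ 0.6397 -0.1935  0.1572] [-0.2189  0.869   1.2223] 0.018364437410681018
0.155 False [ 0.6397 -0.1935  0.1551] [1.0478 0.313  2.0548] 0.018761375045328398
0.153 False [ 0.6396 -0.1935  0.1531] [0.4182 0.2886 2.9507] 0.01829327524749396
0.1515 False [ 0.6396 -0.1935  0.1516] [1.9209 0.7498 4.0444] 0.01881070088759807
18.2583
```

View pics/p4.png

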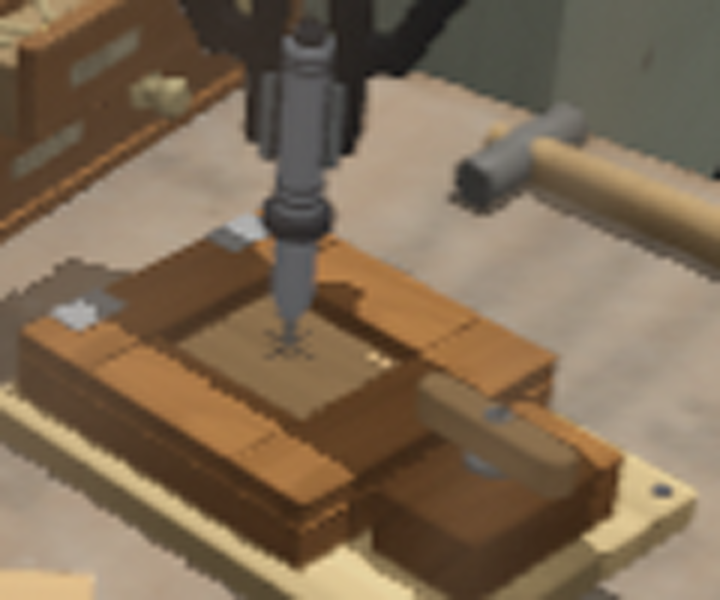

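The pin stands on the cross at (290,345), and the probe is upright. The force has risen about 4.4 N above the last free-air readings, and the height gives about 6.5 mm of pin travel. I'll do one settling check and then hand in.

Run:
```python
from rig import *
import numpy as np
v=[]
for _ in range(6): sleep(.1); s=sense(); v.append(s['wrist_force'][2])
print(np.mean(v)+.92,np.abs(s['qd']).max(),s['position'],s['finger_gap'],s['time_s'])
print(finish_job())
```

```text
4.117720053701478 0.0017984487695907245 [ 0.63958779 -0.19348965  0.1515178 ] 0.018454992440213102 18.9083
the job is handed in; nothing more can be done
None
```

I turned the turnbutton across the frame and set the probe upright on the cross. I handed the job in at 18.9 s with the gripper still holding the probe there.

- **Turnbutton:** it reads about 1.58 rad from the picture, and the top view shows it straight across the frame edge. This was done while the probe was still in its stand.
- **Probe:** I drew it straight up out of the stand with a 70 N grip. It was upright in the pictures and the arm was still.
- **Position:** in the last picture the pin is on the centre of the cross, within about 1–2 mm. The camera calibration is good to about 2 mm. I saw no shift of the sample or lifting of the frame in the pictures.
- **Pressure:** the last average was about 4.1 N, with the pin pressed in about 6.5 mm judging by arm height.

No check failed, but two were inexact:
- The wrist force zero drifted by about 0.4 N, so the pressure is only good to about ±0.5 N.
- The two cameras differed by about 2–3 mm on positions, so I used values between them.

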